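Set and lock the attenuator dial

TASK

Turn the black dial on top of the beam attenuator head until its white pointer points at the middle of the red marker, then swing the orange lock lever clockwise (seen from above) all the way to its stop so the setting is locked. The pointer must still be on the red marker when the lock goes tight and afterwards; do not knock over or shift the loose brown vial standing beside the head.

Things in the scene. Friction and masses are not known exactly. Their poses are not given: they have to be found in the camera images.
- dial_axis (a point): Point on the dial's vertical turning axis at the top of the bar grip, 76 mm above the bench. It belongs to the attenuator head, which is bolted down: a 112 x 112 mm dark foot 10 mm high, grey round housing 86 mm across, black knurled lock ring 92 mm across (27 to 36 mm up), and a dark grey steel scale flange 116 mm across whose top is 41 mm above the bench. The axes are those of the head: when all joints are 0 the pointer looks along its -x.
- dial (a joint): Angle of the black dial, rad, growing clockwise seen from above; 0 when the pointer looks along the head's -x, range -2 to 2. The dial has a skirt 56 mm across up to 46 mm above the bench and on it an upright bar grip 54 mm long (in line with the pointer), 12 mm thick, 45 to 76 mm above the bench. It can be pinched or its side pushed near an end; it turns stiffly (0.06 N m of friction) and stays where it is left.
- dial_pointer (a point): Tip of the dial's white pointer, 40 mm from the axis and 45 mm above the bench; it turns with the dial. Its -x axis is the direction in which the pointer looks. A white line on top of the bar also marks the pointer's half.
- red_top (a point): Top centre of the red round magnetic marker, 12 mm across and 5 mm high, stuck on the flange 36 to 53 mm from the dial's axis, to the left or to the right of the pointer; it does not move. Its top is 46 mm above the bench.
- blue_top (a point): Top centre of the blue round marker, of the same size and on the other side; it marks another setting and is not wanted now.
- lock (a joint): Angle of the lock ring, rad: 0 is fully loose, 1.4 fully tight with the lever against its rubber-sleeved stop post. It grows clockwise seen from above, about the same vertical axis as the dial; 0.12 N m of friction, stays where it is left, and does not move the dial.
- lock_lever (a point): On the orange upturned lever of the lock ring, 75 mm from the axis and 60 mm above the bench; At lock 0 it lies 150 degrees anticlockwise (from above) from the +x axis of dial_axis: left of the head, towards the robot; tightening swings it to the back. The blade is 26 mm long radially (62 to 88 mm from the axis), 8 mm thick and stands from 28 to 70 mm above the bench; it is pushed on its side.
- enclosure_corner (a point): Left front foot corner (as the robot sees it) of the tall, fixed, black-draped enclosure, 262 mm high, that fills the bench behind and to the right of the work: from here its left side runs back and its front runs to the right and a little nearer the robot. It is solid: an arm that comes from its right must pass in front of it, close to its own base, or above it.
- vial_0: Loose brown glass vial with a white ribbed cap, 23 mm across and 52 mm high, standing on the bench on the right of the head, about 135 mm from its axis. Origin at the centre of its underside, z up.
Things that resemble listed ones, but are neither listed nor needed, are in the scene too. What is shaped like the part that bears dial_axis but blue is not meant.

How it is judged:
By the outcome, as a careful person would: the job done as asked, in the order asked, and still so for the second after the job is handed in, with the robot touching nothing.
It also fails if it takes over 58 s, if anything falls off the work surface, if the arm or the gripper's body presses on something with over 40 N, if the wrist force passes 120 N, or if a joint passes its speed limit or range.

ROBOT

A 6-joint arm with a two-finger parallel gripper is mounted at the origin on a cart in front of the work surface, level with it; the furniture and walls round the work are solid. World frame = base frame: x ahead of the robot, y to its left, z up, the work surface at z = 0. Lengths are in m, angles in rad, forces in N, time in s.
With the tool pointing down it reaches from about 0.275 to 0.75 m from the base axis. Payload 10.2 kg.
Tool frame: the origin (TCP) lies at the very end of the fingers, on their centre line; the grasp point (between the pads) lies 19 mm behind it; z points along the fingers, y is the direction in which the jaws open and shut (so a half turn about z gives the same grasp; the last joint's range is limited). The gripper opens to 88 mm and grips with 3 to 60 N. Pads are 18 mm wide; open, the fingers measure 123 mm over their backs; the gripper's body (75 mm by 187 mm) begins 45 mm behind the grasp point.
Start: joints at [-1.364, 0.313, 1.498, -0, 1.331, -0.223], TCP at [0.219, -0.477, 0.239] pointing down, gripper open.
Joint ranges: [-2.94, 2.94], [-0.97, 2.17], [0.19, 2.56], [-1.23, 4.37], [0.02, 3.11], [-2.88, 2.88]. Speed limits (rad/s): [2.39, 2.39, 3.01, 3.14, 3.14, 3.14].

INTERFACE

Orientations are given as a rotation vector (axis times angle).
In Python, from workcell import env gives the robot as it stands.
- The arm moves only by the shell command python3 -m creep 'ROWS' [FORCE]. ROWS is JSON, a list of rows, each an object with "jaw": the closure, from 0 (fully open) to 1 (shut); "translation": the shift along the tool's x, y, z scaled (see below), a list of three; "rotation": the turn, a rotation vector about the tool's x, y, z scaled (see below), a list of three. A call has exactly 5 rows; each row is the pose to reach, as a shift and turn from the pose measured when the call began, along the tool's axes at that moment, turning the shorter way round; what a row does not reach only later rows make up. The controller multiplies each number of a shift by 300 mm and each number of a turn by 180 degrees. A row lasts 1/10 s, in which the tool goes at most 50 mm and 8.59 degrees, less where a joint would pass 70% of its speed; a pose out of reach is approached as far as the arm can. A call with a number of a shift or a turn outside -1 to 1 is refused whole. A call with a gripper value outside its range is refused whole. The fingers move at their own pace and stop on an object; FORCE is the grip in N (left out, the last holds). Time passes only in rows, so rows that repeat a pose let the fingers close, or fill a call up. It gives the time, the measured TCP pose, the force and the opening at its end, in the units of the state.
- env.read_state(): the state, without advancing time (a new reading comes with each control period).
- env.get_image(name): name is "scene" or "top" or "wrist"; returns a dict with "pixels" (480x640x3 uint8, red, green, blue), "z_map" (480x640 float32, m along the optical axis (not along the pixel's ray), 0 where there is no reading), "intrinsics" (3x3 intrinsics, pixels), "extrinsics" (4x4, takes a point from camera to world coordinates). Camera axes: x right, y up, looking along -z (the intrinsics and any distortion apply to the point x, -y, -z); pixel columns grow to the right and rows downward; lengths in m; the calibration is good to about 2 mm. The wrist camera is an equidistant fisheye: a pixel r from the principal point sees the ray r / f radians off the axis. A picture is of the moment at which its call begins.
- env.sign_off(): hands the job in, once; it reports no verdict.
The state is a dict: "time": time; "qpos": joint angles; "joint_velocities": joint speeds; "joint_efforts": joint torques, N m; "ee_pos": TCP position; "tool_rot": TCP orientation; "ft_force": force on the tool from outside, world axes, zero at the start; "ft_torque": the same for the moment, N m; "finger_gap": finger opening in m.
Only numpy, scipy, OpenCV 4.12 (cv2) and the standard library are available. Lean on these libraries where they do the work, as an engineer would, in place of code of your own. Each camera call takes 0.05 s, during which the arm holds its last target. There are 200 camera calls.

## Working session

There is one attempt and no reset: what is moved stays moved. The work goes in short steps, Python scripts to look and compute and a shell command to move; the robot and the scene stay as the last step left them, time stands still between calls to the robot, and variables do not carry over. Pictures are saved under pics/ and viewed, about 8 in all and at most 12, crops included, and the job is handed in when it is done.

```bash
mkdir -p pics; ls
python3 - <<'E'
from workcell import env
import cv2,numpy as np
s=env.read_state();print(s)
a=[]
for n in("scene","top"):
    d=env.get_image(n);np.savez(f'{n}0.npz',**d);cv2.imwrite(f'pics/{n}0.png',d['pixels'][...,::-1]);print(n,d['intrinsics'],d['extrinsics'])
E
```

```text
pics
{'time': 0.0, 'qpos': array([-1.36439868e+00,  3.13455726e-01,  1.49842125e+00, -2.93090346e-06,
        1.33098447e+00, -2.23393923e-01]), 'joint_velocities': array([ 0.00108551, -0.00072226, -0.00078127, -0.00018271,  0.0009946 ,
       -0.00129049]), 'joint_efforts': array([-5.95536021e-04, -4.02209759e+01, -2.52266854e+01,  6.93968637e-02,
        3.52312729e-02, -9.22871482e-05]), 'ee_pos': array([ 0.21869888, -0.47701786,  0.23816409]), 'tool_rot': array([-3.06809187e+00, -6.69661352e-01, -1.24604851e-05]), 'ft_force': array([0.76274795, 0.29315615, 0.0520751 ]), 'ft_torque': array([-0.0008613 , -0.0537549 ,  0.00021185]), 'finger_gap': 0.08813264599786357}
scene [[507.84230575   0.         323.67841408]
 [  0.         507.84230575 246.1304288 ]
 [  0.           0.           1.        ]] [[-0.5213365   0.44034109 -0.73096373 -0.10168342]
 [-0.85310299 -0.24828088  0.45888112  0.56534975]
 [ 0.0205799   0.86281883  0.50509419  0.53407144]
 [ 0.          0.          0.          1.        ]]
top [[592.80461391   0.         317.51202452]
 [  0.         592.80461391 247.06685632]
 [  0.           0.           1.        ]] [[ 0.0207842   0.98437467 -0.17485571  0.36086925]
 [-0.99942637  0.01577913 -0.02996581  0.16312057]
 [-0.02673852  0.17537823  0.98413796  0.89822997]
 [ 0.          0.          0.          1.        ]]
```

View pics/scene0.png

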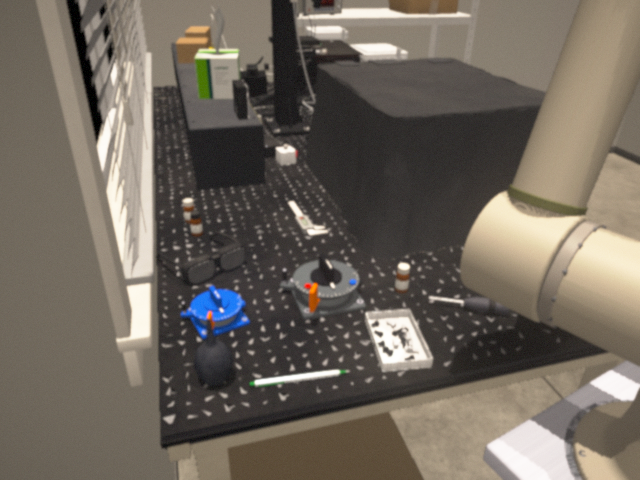

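View pics/top0.png

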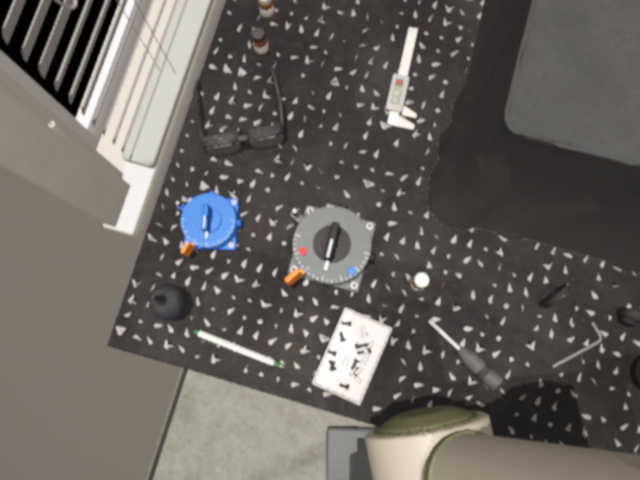

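Top view: the grey head is at (332,244), red marker (303,251), blue marker (351,270), orange lever (293,277), vial (421,281) and enclosure corner near (432,215). The blue lookalike head at (208,220) isn't meant; the grey one, with red and blue markers, fits the description. I'll measure and check this in a crop.

```bash
cat > h.py <<'E'
import numpy as np,cv2
def ray(d,u,v):
    K=d['intrinsics'];T=d['extrinsics'];q=np.array([(u-K[0,2])/K[0,0],-(v-K[1,2])/K[1,1],-1.])
    return T[:3,3],T[:3,:3]@q
def plane(d,uv,z):
    o,r=ray(d,*uv);return o+r*(z-o[2])/r[2]
def proj(d,p):
    K=d['intrinsics'];T=d['extrinsics'];c=T[:3,:3].T@(np.array(p)-T[:3,3]);return K[0,0]*c[0]/-c[2]+K[0,2],-K[1,1]*c[1]/-c[2]+K[1,2]
def blobs(d,m,roi,amin=4):
    x0,y0,x1,y1=roi;k=np.zeros(m.shape,np.uint8);k[y0:y1,x0:x1]=m[y0:y1,x0:x1]
    n,l,s,c=cv2.connectedComponentsWithStats(k);return [(tuple(c[i].round(1)),int(s[i,4])) for i in range(1,n) if s[i,4]>=amin],l
def hsv(d):return cv2.cvtColor(d['pixels'],cv2.COLOR_RGB2HSV)
def masks(d):
    h=hsv(d);H,S,V=h[...,0].astype(int),h[...,1],h[...,2]
    return dict(red=((H<4)|(H>172))&(S>140)&(V>90),orange=(H>=5)&(H<18)&(S>170)&(V>120),blue=(H>100)&(H<125)&(S>130)&(V>90),white=(S<60)&(V>190))
E
python3 - <<'E'
from h import *
roi=dict(top0=(270,195,450,310),scene0=(265,240,430,330))
Z=dict(red=.046,blue=.046,orange=.07,white=.076)
for n in('top0','scene0'):
    d=dict(np.load(n[:-1]+'0.npz'))
    for k,m in masks(d).items():
        b,_=blobs(d,m,roi[n])
        for c,a in b: print(n,k,c,a,plane(d,c,Z[k])[:2].round(4))
d=dict(np.load('top0.npz'))
# flange: depth-based points at z~0.041
K=d['intrinsics'];T=d['extrinsics'];v,u=np.mgrid[195:310,270:400];z=d['z_map'][195:310,270:400]
P=np.stack([(u-K[0,2])/K[0,0]*z,-(v-K[1,2])/K[1,1]*z,-z],-1)@T[:3,:3].T+T[:3,3]
m=(abs(P[...,2]-.041)<.0025).astype(np.uint8);m=cv2.morphologyEx(m,cv2.MORPH_OPEN,np.ones((3,3)))
c=max(cv2.findContours(m,cv2.RETR_EXTERNAL,cv2.CHAIN_APPROX_NONE)[0],key=cv2.contourArea)[:,0]+[270,195]
W=np.array([plane(d,p,.041)[:2] for p in c])
from scipy.optimize import least_squares
r=least_squares(lambda q:np.hypot(*(W-q[:2]).T)-q[2],[*W.mean(0),.058],loss='soft_l1',f_scale=.001)
print('flange',r.x, 'hz',np.median(P[...,2][m>0]))
cr=[]
for n,(x0,y0,x1,y1) in dict(top=(265,185,445,320),scene=(250,230,430,365)).items():
    i=dict(np.load(n+'0.npz'))['pixels'][y0:y1,x0:x1,::-1];cr.append(cv2.resize(i,(400*1,300),interpolation=cv2.INTER_CUBIC))
cv2.imwrite('pics/crop0.png',np.hstack(cr))
g=[plane(d,p,0)[:2].round(3) for p in((432,215),(421,281))];print(g, plane(d,(421.,280.),.052))
E
```

```text
top0 red (np.float64(302.4), np.float64(250.5)) 31 [0.5068 0.211 ]
top0 orange (np.float64(293.6), np.float64(278.6)) 78 [0.4624 0.2211]
top0 blue (np.float64(351.1), np.float64(269.6)) 17 [0.4799 0.1397]
top0 white (np.float64(309.2), np.float64(209.2)) 24 [0.5616 0.2012]
top0 white (np.float64(393.9), np.float64(207.6)) 9 [0.5657 0.0807]
top0 white (np.float64(294.2), np.float64(210.5)) 13 [0.5594 0.2225]
top0 white (np.float64(426.0), np.float64(215.0)) 5 [0.5555 0.0355]
top0 white (np.float64(271.5), np.float64(222.4)) 8 [0.5416 0.2544]
top0 white (np.float64(369.1), np.float64(225.9)) 39 [0.5385 0.1158]
top0 white (np.float64(390.9), np.float64(222.9)) 10 [0.5433 0.085 ]
top0 white (np.float64(270.0), np.float64(236.5)) 4 [0.5211 0.2558]
top0 white (np.float64(297.4), np.float64(234.9)) 7 [0.524 0.217]
top0 white (np.float64(386.2), np.float64(237.1)) 10 [0.5228 0.0916]
top0 white (np.float64(329.4), np.float64(247.6)) 47 [0.5065 0.1714]
top0 white (np.float64(402.1), np.float64(241.1)) 8 [0.5174 0.0693]
top0 white (np.float64(416.8), np.float64(245.5)) 11 [0.5114 0.0488]
top0 w
[... 1453 characters left out ...]
p.float64(352.3), np.float64(281.7)) 26 [0.4784 0.142 ]
scene0 white (np.float64(328.8), np.float64(264.1)) 15 [0.5059 0.1729]
scene0 white (np.float64(403.4), np.float64(266.2)) 70 [0.4382 0.0671]
scene0 white (np.float64(332.2), np.float64(285.1)) 17 [0.4506 0.201 ]
scene0 white (np.float64(389.5), np.float64(322.2)) 545 [0.3316 0.1794]
scene0 white (np.float64(388.4), np.float64(311.7)) 15 [0.3518 0.1657]
scene0 white (np.float64(402.3), np.float64(310.5)) 15 [0.3438 0.1461]
scene0 white (np.float64(415.0), np.float64(322.9)) 25 [0.312  0.1487]
flange [0.53091587 0.20004779 0.00377226] hz 0.03958418198952185
[array([0.574, 0.014]), array([0.471, 0.032])] [0.46578251 0.03991336 0.052     ]
```

View pics/crop0.png

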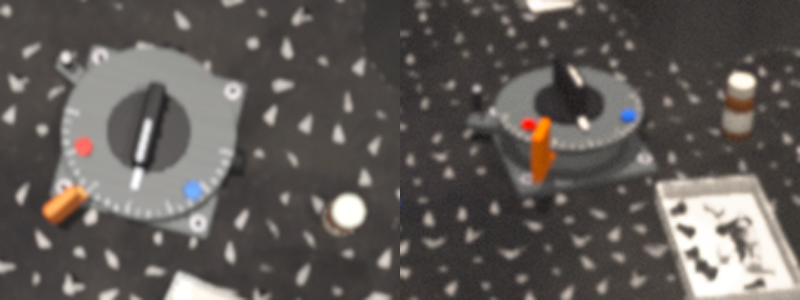

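The crop confirms it: grey head, with the red marker on the left at crop (84,147), blue at (193,190), pointer tip at (136,184) and lever at (64,204). The stop post is at back-left (70,70). The flange fit failed, so next I'll get the axis from the grey disc outline and the foot screws.

Run:
```python
from h import *
from scipy.optimize import least_squares
def fit(W,c0):
    r=least_squares(lambda q:np.hypot(*(W-q[:2]).T)-.058,c0,loss='soft_l1',f_scale=.001);return r.x,np.median(abs(r.fun))
for n,roi in dict(top=(270,190,400,310),scene=(270,240,385,325)).items():
    d=dict(np.load(n+'0.npz'));g=cv2.GaussianBlur(cv2.cvtColor(d['pixels'],cv2.COLOR_RGB2GRAY),(3,3),0)
    e=cv2.Canny(g,30,70);x0,y0,x1,y1=roi;v,u=np.nonzero(e[y0:y1,x0:x1]);
    W=np.array([plane(d,(a+x0,b+y0),.041)[:2] for a,b in zip(u,v)])
    c=np.array([.512,.167])
    for t in(.015,.008,.005,.003,.003):
        s=W[abs(np.hypot(*(W-c).T)-.058)<t];c,m=fit(s,c)
    a=np.histogram(np.degrees(np.arctan2(*(s-c).T[::-1])),12,(-180,180))[0]
    print(n,'axis',c.round(4),m.round(5),len(s),a)
d=dict(np.load('top0.npz'))
S=[plane(d,(265+a/2.222,185+b/2.222),.01)[:2] for a,b in((233,91),(197,223),(64,187),(98,55))]
print(np.mean(S,0),np.array(S).round(4))
e=[S[i]-S[(i+1)%4] for i in range(4)];print([np.degrees(np.arctan2(x[1],x[0])).round(1) for x in e],[np.linalg.norm(x).round(4) for x in e])
for n,p,q in(('top',(325.9,265.5),(329.4,247.6)),('scene',(332.2,285.1),(328.8,264.1))):
    d=dict(np.load(n+'0.npz'));print('ptr',plane(d,p,.045)[:2],'bar',plane(d,q,.076)[:2])
for n in('top','scene'):
  d=dict(np.load(n+'0.npz'));o=masks(d)['orange'];r=dict(top=(270,250,310,300),scene=(295,270,330,320))[n]
  x0,y0,x1,y1=r;v,u=np.nonzero(o[y0:y1,x0:x1]);print(n,u.min()+x0,u.max()+x0,v.min()+y0,v.max()+y0,cv2.minAreaRect(np.c_[u+x0,v+y0].astype(np.float32)))
```

```text
top axis [0.519  0.1686] 0.00074 284 [24 28 22 19 27 22 27 23 22 22 27 21]
scene axis [0.5191 0.17  ] 0.00076 170 [20 11 14 11 14  9 17 14 13 20 10 17]
[0.51871179 0.16878286] [[0.5527 0.1108]
 [0.4611 0.1346]
 [0.4841 0.2254]
 [0.5768 0.2043]]
[np.float64(-14.6), np.float64(-104.2), np.float64(167.2), np.float64(75.5)] [np.float64(0.0947), np.float64(0.0936), np.float64(0.0951), np.float64(0.0966)]
ptr [0.48544539 0.17633625] bar [0.50646404 0.17139382]
ptr [0.48800896 0.17633856] bar [0.50585819 0.17291318]
top 285 301 272 284 ((293.5948486328125, 278.3879699707031), (7.48446798324585, 17.857677459716797), 66.80140686035156)
scene 309 319 282 311 ((314.0, 296.5), (29.0, 10.0), 90.0)
```

Axis ≈ (0.519, 0.169), agreeing between two views and the screws, with head yaw ≈ -14°. The lever predicted at lock 0, (0.465, 0.221), matches the orange blob. Red sits at bearing ≈106° and r ≈45 mm, and the pointer at ≈167°, so the turn is about 61° clockwise. I'll start with a move past the base, in front of the enclosure.

```bash
cat > plan.py <<'E'
# python3 plan.py 'x,y,z,yaw' ... : prints rows (tool pointing down, yaw = bearing of tool y in deg) from present pose
import sys,numpy as np
from scipy.spatial.transform import Rotation as Ro
from workcell import env
s=env.read_state();R0=Ro.from_rotvec(s['tool_rot']);M=R0.as_matrix()
def rt(yaw):
    a=np.radians(yaw);y=np.array([np.cos(a),np.sin(a),0]);z=np.array([0,0,-1.]);return Ro.from_matrix(np.c_[np.cross(y,z),y,z])
print('t',round(s['time'],2),'tcp',s['ee_pos'].round(4),'yaw',np.degrees(np.arctan2(M[1,1],M[0,1])).round(2),'F',s['ft_force'].round(1),'T',s['ft_torque'].round(2),'gap',round(s['finger_gap'],4),'q',s['qpos'].round(2))
for a in sys.argv[1:]:
    x,y,z,w=map(float,a.split(','));t=M.T@(np.array([x,y,z])-s['ee_pos'])/.3;r=(R0.inv()*rt(w)).as_rotvec()/np.pi
    print(t.round(3).tolist(),r.round(4).tolist())
E
python3 plan.py .2,-.32,.27,-40
```

```text
t 0.1 tcp [ 0.2187 -0.4771  0.2382] yaw -65.38 F [ 0.5  0.4 -0.3] T [0.02 0.04 0.01] gap 0.0881 q [-1.36  0.31  1.5   0.    1.33 -0.22]
[0.161, -0.502, -0.105] [-0.0003, -0.0002, -0.141]
```

```bash
python3 -m creep '[{"jaw":0.6,"translation":[0.04,-0.12,-0.05],"rotation":[0,0,-0.03]},{"jaw":0.6,"translation":[0.08,-0.25,-0.1],"rotation":[0,0,-0.06]},{"jaw":0.6,"translation":[0.12,-0.38,-0.105],"rotation":[0,0,-0.1]},{"jaw":0.6,"translation":[0.16,-0.5,-0.105],"rotation":[0,0,-0.14]},{"jaw":0.6,"translation":[0.16,-0.5,-0.105],"rotation":[0,0,-0.14]}]' 15; python3 plan.py .31,-.12,.27,-2
```

```text
time: 0.6
ee_pos: [0.1997, -0.3176, 0.2701]
tool_rot: [-2.845, -1.329, -0.001]
ft_force: [0.5, 0.6, 0.4]
finger_gap: 0.0505
t 0.6 tcp [ 0.1997 -0.3176  0.2701] yaw -39.92 F [0.5 0.6 0.4] T [-0.04  0.01 -0.08] gap 0.0505 q [-1.32 -0.05  1.84  0.    1.36 -0.63]
[0.741, -0.141, 0.001] [-0.0002, -0.0003, -0.2106]
```

```bash
python3 -m creep '[{"jaw":0.6,"translation":[0.15,-0.03,0],"rotation":[0,0,-0.042]},{"jaw":0.6,"translation":[0.3,-0.06,0],"rotation":[0,0,-0.084]},{"jaw":0.6,"translation":[0.45,-0.085,0],"rotation":[0,0,-0.126]},{"jaw":0.6,"translation":[0.6,-0.113,0],"rotation":[0,0,-0.168]},{"jaw":0.6,"translation":[0.74,-0.14,0],"rotation":[0,0,-0.21]}]'; python3 plan.py .33,.08,.25,36
```

```text
time: 1.1
ee_pos: [0.3107, -0.119, 0.2704]
tool_rot: [-2.257, -2.184, -0.001]
ft_force: [1.9, -0.5, 1.1]
finger_gap: 0.0353
t 1.1 tcp [ 0.3107 -0.119   0.2704] yaw -1.89 F [ 1.9 -0.5  1.1] T [-0.04 -0.07 -0.03] gap 0.0353 q [-0.72 -0.16  1.93  0.    1.37 -0.69]
[0.665, 0.042, 0.069] [0.0002, -0.0002, -0.2105]
```

```bash
python3 -m creep '[{"jaw":0.6,"translation":[0.14,0.01,0.01],"rotation":[0,0,-0.042]},{"jaw":0.6,"translation":[0.28,0.02,0.02],"rotation":[0,0,-0.084]},{"jaw":0.6,"translation":[0.41,0.03,0.04],"rotation":[0,0,-0.126]},{"jaw":0.6,"translation":[0.54,0.04,0.06],"rotation":[0,0,-0.168]},{"jaw":0.6,"translation":[0.665,0.042,0.07],"rotation":[0,0,-0.21]}]'; python3 plan.py .46,.16,.22,72
```

```text
time: 1.6
ee_pos: [0.3301, 0.0816, 0.2492]
tool_rot: [-1.422, -2.801, -0.001]
ft_force: [0.7, -0.7, -0.1]
finger_gap: 0.0356
t 1.6 tcp [0.3301 0.0816 0.2492] yaw 36.17 F [ 0.7 -0.7 -0.1] T [-0.02 -0.14  0.03] gap 0.0356 q [-0.11 -0.13  1.96  0.    1.31 -0.74]
[-0.045, 0.504, 0.097] [0.0002, -0.0002, -0.199]
```

```bash
python3 -m creep '[{"jaw":0.6,"translation":[-0.01,0.12,0.02],"rotation":[0,0,-0.04]},{"jaw":0.6,"translation":[-0.02,0.25,0.04],"rotation":[0,0,-0.08]},{"jaw":0.6,"translation":[-0.03,0.38,0.07],"rotation":[0,0,-0.12]},{"jaw":0.6,"translation":[-0.045,0.5,0.1],"rotation":[0,0,-0.16]},{"jaw":0.6,"translation":[-0.045,0.5,0.1],"rotation":[0,0,-0.2]}]'
python3 - <<'E'
from h import *
from workcell import env
d=env.get_image('wrist');np.savez('wrist1.npz',**d);cv2.imwrite('pics/wrist1.png',d['pixels'][...,::-1]);print(d['intrinsics'],d['extrinsics'])
E
python3 plan.py .519,.169,.13,77
```

```text
time: 2.1
ee_pos: [0.4613, 0.1606, 0.2166]
tool_rot: [-0.478, -3.102, -0.0]
ft_force: [-0.1, -0.2, 0.8]
finger_gap: 0.0351
[[371.64829954   0.         322.87311514]
 [  0.         371.64829954 240.19173215]
 [  0.           0.           1.        ]] [[ 3.00689792e-01 -9.14130379e-01 -2.71939882e-01  3.89779508e-01]
 [ 9.53721776e-01  2.88012869e-01  8.63907465e-02  1.83385001e-01]
 [-6.50220213e-04 -2.85331803e-01  9.58428578e-01  3.63052879e-01]
 [ 0.00000000e+00  0.00000000e+00  0.00000000e+00  1.00000000e+00]]
t 2.15 tcp [0.4602 0.1599 0.2174] yaw 72.82 F [ 0.1  0.2 -0. ] T [ 0.09 -0.1  -0.02] gap 0.0355 q [ 0.09  0.25  1.64  0.    1.26 -1.18]
[-0.179, 0.087, 0.291] [-0.0001, -0.001, -0.0232]
```

View pics/wrist1.png

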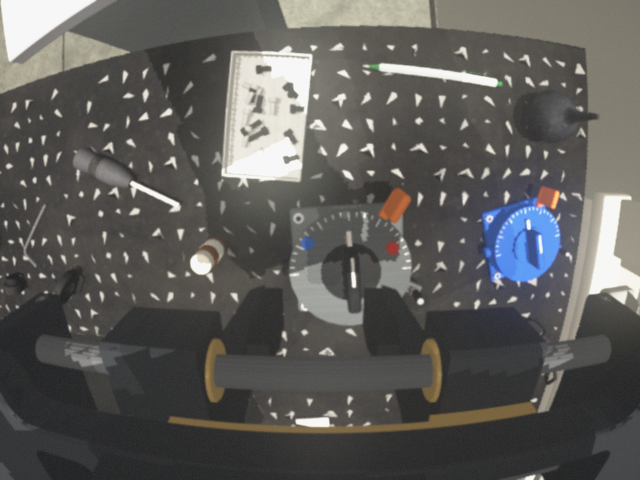

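The wrist view shows the head at (350,268), pointer tip (348,235), red (392,248), blue (308,243), lever (396,204) and the vial at (205,257). I'll measure from this view.

```bash
cat >> h.py <<'E'
def wplane(d,uv,z):
    K=d['intrinsics'];T=d['extrinsics'];x=(uv[0]-K[0,2])/K[0,0];y=(uv[1]-K[1,2])/K[1,1];r=np.hypot(x,y)+1e-12
    q=np.array([np.sin(r)*x/r,-np.sin(r)*y/r,-np.cos(r)]);o=T[:3,3];w=T[:3,:3]@q;return o+w*(z-o[2])/w[2]
def head(d,f=wplane,roi=(285,195,420,330),c=(.519,.169),show=True):
    from scipy.optimize import least_squares
    g=cv2.GaussianBlur(cv2.cvtColor(d['pixels'],cv2.COLOR_RGB2GRAY),(3,3),0);e=cv2.Canny(g,30,70);x0,y0,x1,y1=roi
    v,u=np.nonzero(e[y0:y1,x0:x1]);W=np.array([f(d,(a+x0,b+y0),.041)[:2] for a,b in zip(u,v)]);c=np.array(c)
    for t in(.01,.006,.003,.003):
        s=W[abs(np.hypot(*(W-c).T)-.058)<t];c=least_squares(lambda q:np.hypot(*(s-q).T)-.058,c,loss='soft_l1',f_scale=.001).x
    print('axis',c.round(4),len(s));m=masks(d)
    for k,z in(('red',.046),('blue',.046),('white',.0455),('orange',.07)):
        for p,a in blobs(d,m[k],roi,8)[0]:
            w=f(d,p,z)[:2];q=w-c
            if np.hypot(*q)<.09:print(k,p,a,w.round(4),'r',np.hypot(*q).round(4),'brg',np.degrees(np.arctan2(q[1],q[0])).round(1))
    return c
E
python3 - <<'E'
from h import *
head(dict(np.load('wrist1.npz')))
print('top');head(dict(np.load('top0.npz')),plane,(270,190,400,310))
E
```

```text
axis [0.5196 0.1704] 510
red (np.float64(392.1), np.float64(247.7)) 107 [0.5054 0.2125] r 0.0444 brg 108.8
blue (np.float64(307.0), np.float64(242.9)) 98 [0.4779 0.1405] r 0.0514 brg -144.4
white (np.float64(364.1), np.float64(215.1)) 14 [0.4688 0.1962] r 0.057 brg 153.1
white (np.float64(401.8), np.float64(239.8)) 8 [0.501 0.223] r 0.0557 brg 109.5
white (np.float64(417.5), np.float64(243.0)) 10 [0.5084 0.2364] r 0.0669 brg 99.7
white (np.float64(404.0), np.float64(246.6)) 11 [0.5079 0.2234] r 0.0542 brg 102.5
white (np.float64(405.8), np.float64(253.3)) 12 [0.5147 0.2235] r 0.0533 brg 95.3
white (np.float64(407.8), np.float64(260.4)) 9 [0.522  0.2237] r 0.0533 brg 87.4
white (np.float64(405.9), np.float64(267.6)) 17 [0.5284 0.2203] r 0.0507 brg 80.0
white (np.float64(353.2), np.float64(279.2)) 64 [0.5243 0.1702] r 0.0046 brg -3.0
white (np.float64(294.3), np.float64(274.3)) 26 [0.5032 0.1198] r 0.0532 brg -107.9
white (np.float64(418.6), np.float64(301.2)) 9 [0.5666 0.2247] r 0.0717 brg 49.1
white (np.float64(303.1), np.float64(307.3)) 26 [0.5379 0.1167] r 0.0568 brg -71.2
top
axis
[... 563 characters left out ...]
[0.5119 0.1717] r 0.0078 brg 156.9
white (np.float64(325.9), np.float64(265.5)) 39 [0.4854 0.1763] r 0.0345 brg 167.1
white (np.float64(293.1), np.float64(267.6)) 26 [0.4815 0.224 ] r 0.0668 brg 124.2
white (np.float64(356.5), np.float64(268.6)) 11 [0.4816 0.1319] r 0.0525 brg -135.5
white (np.float64(305.6), np.float64(282.2)) 16 [0.4605 0.2053] r 0.069 brg 148.0
white (np.float64(353.6), np.float64(284.8)) 45 [0.4579 0.1359] r 0.0693 brg -151.8
white (np.float64(373.1), np.float64(283.8)) 8 [0.4599 0.1078] r 0.0849 brg -134.2
white (np.float64(315.0), np.float64(301.5)) 10 [0.4328 0.191 ] r 0.0891 brg 165.4
orange (np.float64(293.6), np.float64(278.6)) 78 [0.4624 0.2211] r 0.0772 brg 137.2
```

```bash
python3 -m creep '[{"jaw":0.6,"translation":[-0.09,0.04,0.06],"rotation":[0,0,-0.012]},{"jaw":0.6,"translation":[-0.18,0.088,0.12],"rotation":[0,0,-0.0232]},{"jaw":0.6,"translation":[-0.18,0.088,0.2],"rotation":[0,0,-0.0232]},{"jaw":0.6,"translation":[-0.18,0.088,0.29],"rotation":[0,0,-0.0232]},{"jaw":0.6,"translation":[-0.18,0.088,0.29],"rotation":[0,0,-0.0232]}]'; python3 plan.py .519,.1695,.053,77
python3 - <<'E'
from h import *
from workcell import env
for n in('top','wrist'):
    d=env.get_image(n);cv2.imwrite(f'pics/{n}2.png',d['pixels'][...,::-1])
    if n=='wrist': a=d['pixels'][...,::-1]
    else: b=d['pixels'][...,::-1]
cv2.imwrite('pics/c2.png',np.hstack([cv2.resize(b[170:320,240:440],(400,300)),cv2.resize(a[150:390,160:480],(400,300))]))
E
```

```text
time: 2.65
ee_pos: [0.5178, 0.1687, 0.1272]
tool_rot: [-0.36, -3.112, 0.002]
ft_force: [0.1, -0.4, 0.4]
finger_gap: 0.0355
t 2.65 tcp [0.5178 0.1687 0.1272] yaw 76.82 F [ 0.1 -0.4  0.4] T [ 0.04 -0.15  0.03] gap 0.0355 q [ 0.1   0.47  1.58  0.    1.1  -1.24]
[-0.005, 0.004, 0.247] [-0.0007, -0.0029, -0.001]
```

View pics/c2.png

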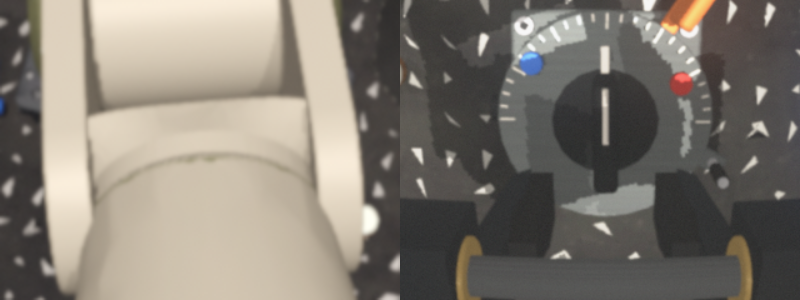

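The bar is centred between the fingers and in line with the tool (wrist crop: pointer tip (604,58), red (681,84)). I'll descend and pinch.

```bash
python3 -m creep '[{"jaw":0.6,"translation":[-0.005,0.004,0.08],"rotation":[0,-0.003,0]},{"jaw":0.6,"translation":[-0.005,0.004,0.16],"rotation":[0,-0.003,0]},{"jaw":0.6,"translation":[-0.005,0.004,0.245],"rotation":[0,-0.003,0]},{"jaw":0.6,"translation":[-0.005,0.004,0.245],"rotation":[0,-0.003,0]},{"jaw":0.7,"translation":[-0.005,0.004,0.245],"rotation":[0,-0.003,0]}]' 10; python3 plan.py .519,.1695,.053,77;  python3 -m creep '[{"jaw":0.8,"translation":[0,0,0],"rotation":[0,0,0]},{"jaw":1,"translation":[0,0,0],"rotation":[0,0,0]},{"jaw":1,"translation":[0,0,0],"rotation":[0,0,0]},{"jaw":1,"translation":[0,0,0],"rotation":[0,0,0]},{"jaw":1,"translation":[0,0,0],"rotation":[0,0,0]}]' 10; python3 plan.py
```

```text
time: 3.25
ee_pos: [0.522, 0.1699, 0.0591]
tool_rot: [0.359, 3.112, -0.001]
ft_force: [0.6, -0.5, 1.5]
finger_gap: 0.0291
t 3.25 tcp [0.522  0.1699 0.0591] yaw 76.85 F [ 0.6 -0.5  1.5] T [ 0.04 -0.16 -0.  ] gap 0.0291 q [ 0.1   0.57  1.63 -0.    0.94 -1.24]
[0.009, -0.004, 0.02] [0.0002, 0.0027, -0.0008]
time: 3.75
ee_pos: [0.5228, 0.1687, 0.061]
tool_rot: [0.358, 3.11, -0.004]
ft_force: [-1.8, -9.6, 8.8]
finger_gap: 0.0123
t 3.75 tcp [0.5228 0.1687 0.061 ] yaw 76.87 F [-1.8 -9.6  8.8] T [-1.4   0.31  0.04] gap 0.0123 q [ 0.1   0.56  1.63 -0.01  0.94 -1.24]
```

Pinched, but the tips are 8 mm higher than planned and 4 mm off along the bar. The side load suggests the axis is at y≈0.168. I'll open slightly and correct.

```bash
python3 -m creep '[{"jaw":0.75,"translation":[0,0,0],"rotation":[0,0,0]},{"jaw":0.75,"translation":[0,0,0],"rotation":[0,0,0]},{"jaw":0.75,"translation":[0.013,0,0.01],"rotation":[0,0,0]},{"jaw":0.75,"translation":[0.013,0,0.025],"rotation":[0,0,0]},{"jaw":0.75,"translation":[0.013,0,0.027],"rotation":[0,0,0]}]' 10; python3 plan.py .519,.1685,.052,77
```

```text
time: 4.25
ee_pos: [0.5185, 0.1697, 0.0521]
tool_rot: [0.358, 3.111, -0.004]
ft_force: [-0.9, -0.6, 0.0]
finger_gap: 0.0222
t 4.25 tcp [0.5185 0.1697 0.0521] yaw 76.89 F [-0.9 -0.6  0. ] T [-0.04 -0.14 -0.02] gap 0.0222 q [ 0.1   0.57  1.65 -0.01  0.92 -1.23]
[-0.002, -0.004, 0.0] [-0.0005, 0.0031, -0.0006]
```

```bash
python3 -m creep '[{"jaw":0.85,"translation":[-0.002,-0.006,0],"rotation":[0,0.003,0]},{"jaw":1,"translation":[-0.002,-0.006,0],"rotation":[0,0.003,0]},{"jaw":1,"translation":[-0.002,-0.006,0],"rotation":[0,0.003,0]},{"jaw":1,"translation":[-0.002,-0.006,0],"rotation":[0,0.003,0]},{"jaw":1,"translation":[-0.002,-0.006,0],"rotation":[0,0.003,0]}]' 15; python3 plan.py .519,.1685,.052,57 .519,.1685,.052,37 .519,.1685,.052,17
```

```text
time: 4.75
ee_pos: [0.5189, 0.1693, 0.0519]
tool_rot: [0.359, 3.121, 0.002]
ft_force: [2.4, 10.4, -4.5]
finger_gap: 0.012
t 4.75 tcp [0.5189 0.1693 0.0519] yaw 76.87 F [ 2.4 10.4 -4.5] T [ 1.71 -0.47 -0.01] gap 0.012 q [ 0.1   0.57  1.64  0.    0.93 -1.24]
[-0.001, -0.002, -0.0] [0.0005, 0.0, 0.1104]
[-0.001, -0.002, -0.0] [0.0005, -0.0001, 0.2215]
[-0.001, -0.002, -0.0] [0.0005, -0.0001, 0.3326]
```

```bash
python3 -m creep '[{"jaw":1,"translation":[0,0,0],"rotation":[0,0,0.035]},{"jaw":1,"translation":[0,0,0],"rotation":[0,0,0.07]},{"jaw":1,"translation":[0,0,0],"rotation":[0,0,0.105]},{"jaw":1,"translation":[0,0,0],"rotation":[0,0,0.14]},{"jaw":1,"translation":[0,0,0],"rotation":[0,0,0.17]}]'; python3 plan.py .519,.1693,.052,37 .519,.1693,.052,17
```

```text
time: 5.25
ee_pos: [0.5188, 0.1693, 0.0518]
tool_rot: [-1.176, -2.912, -0.002]
ft_force: [-1.4, 0.2, 0.2]
finger_gap: 0.012
t 5.25 tcp [0.5188 0.1693 0.0518] yaw 46.02 F [-1.4  0.2  0.2] T [0.01 0.02 0.06] gap 0.012 q [ 0.1   0.58  1.64  0.    0.93 -0.7 ]
[-0.0, 0.001, -0.001] [0.0003, -0.0004, 0.0501]
[-0.0, 0.001, -0.001] [0.0002, -0.0004, 0.1612]
```

```bash
python3 -m creep '[{"jaw":1,"translation":[0,0,0],"rotation":[0,0,0.035]},{"jaw":1,"translation":[0,0,0],"rotation":[0,0,0.07]},{"jaw":1,"translation":[0,0,0],"rotation":[0,0,0.105]},{"jaw":1,"translation":[0,0,0],"rotation":[0,0,0.14]},{"jaw":1,"translation":[0,0,0],"rotation":[0,0,0.161]}]'; python3 plan.py .519,.1693,.052,17
python3 - <<'E'
from h import *
from workcell import env
d=env.get_image('wrist');np.savez('wrist3.npz',**d);s=env.get_image('scene');np.savez('scene3.npz',**s)
a=d['pixels'][...,::-1];b=s['pixels'][...,::-1]
cv2.imwrite('pics/c3.png',np.hstack([cv2.resize(a[200:380,220:460],(400,300)),cv2.resize(b[230:350,260:420],(400,300))]))
E
```

```text
time: 5.75
ee_pos: [0.5186, 0.1692, 0.0518]
tool_rot: [-1.871, -2.521, -0.001]
ft_force: [-1.4, -0.8, 0.8]
finger_gap: 0.0118
t 5.75 tcp [0.5186 0.1692 0.0518] yaw 16.83 F [-1.4 -0.8  0.8] T [0.02 0.18 0.08] gap 0.0118 q [ 0.1   0.58  1.64  0.    0.93 -0.2 ]
[0.0, 0.001, -0.001] [-0.0002, -0.0005, -0.001]
```

View pics/c3.png

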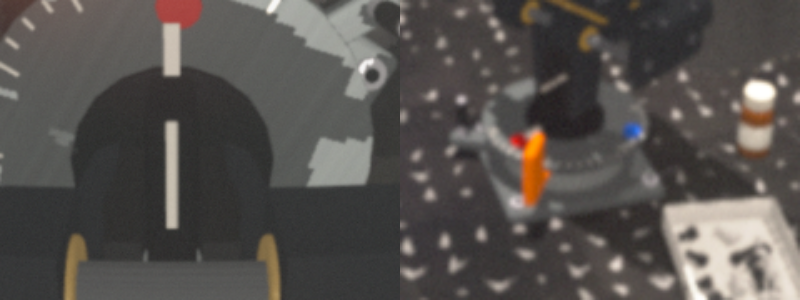

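The wrist crop shows the pointer (171,48) just short of the red centre (179,8), so I'll measure the offset.

```bash
cat > ptr.py <<'E'
from h import *
def ptr(d,f,roi_r,roi_p,c=(.5187,.1693)):
    m=masks(d);x0,y0,x1,y1=roi_r
    (p,a)=max(blobs(d,m['red'],roi_r)[0],key=lambda t:t[1]);r=f(d,p,.046)[:2];q=r-c
    print('red',p,a,r.round(4),np.hypot(*q).round(4),np.degrees(np.arctan2(q[1],q[0])).round(2))
    h=hsv(d);w=(h[...,1]<60)&(h[...,2]>130)
    for p,a in blobs(d,w,roi_p,10)[0]:
        v=[f(d,p,z)[:2]-c for z in(.045,.076)];print('white',p,a,[(np.hypot(*t).round(4),np.degrees(np.arctan2(t[1],t[0])).round(2)) for t in v])
E
python3 - <<'E'
from ptr import *
ptr(dict(np.load('wrist3.npz')),wplane,(300,190,350,222),(310,205,335,345))
d=dict(np.load('scene3.npz'));print((masks(d)['red'][230:350,260:420]).sum());ptr(d,plane,(295,275,320,300),(310,255,330,275))
E
```

```text
red (np.float64(326.9), np.float64(202.8)) 494 [0.5063 0.2132] 0.0456 105.78
white (np.float64(322.4), np.float64(229.2)) 322 [(np.float64(0.034), np.float64(108.58)), (np.float64(0.0423), np.float64(108.12))]
white (np.float64(322.9), np.float64(304.0)) 455 [(np.float64(0.0017), np.float64(-101.74)), (np.float64(0.014), np.float64(109.99))]
23
red (np.float64(306.7), np.float64(285.8)) 23 [0.5063 0.2154] 0.0477 105.06
white (np.float64(310.9), np.float64(264.4)) 11 [(np.float64(0.0436), np.float64(7.31)), (np.float64(0.0303), np.float64(87.69))]
```

```bash
python3 -m creep '[{"jaw":1,"translation":[0,0,0],"rotation":[0,0,0.007]},{"jaw":1,"translation":[0,0,0],"rotation":[0,0,0.0135]},{"jaw":1,"translation":[0,0,0],"rotation":[0,0,0.0135]},{"jaw":1,"translation":[0,0,0],"rotation":[0,0,0.0135]},{"jaw":1,"translation":[0,0,0],"rotation":[0,0,0.0135]}]'; python3 plan.py
python3 - <<'E'
from ptr import *
from workcell import env
d=env.get_image('wrist');ptr(d,wplane,(300,190,350,222),(310,205,335,345))
E
```

```text
time: 6.35
ee_pos: [0.5186, 0.1692, 0.0518]
tool_rot: [-1.92, -2.484, -0.001]
ft_force: [-1.8, 0.3, 0.7]
finger_gap: 0.0116
t 6.35 tcp [0.5186 0.1692 0.0518] yaw 14.6 F [-1.8  0.3  0.7] T [-0.    0.18 -0.01] gap 0.0116 q [ 0.1   0.58  1.64  0.    0.93 -0.16]
red (np.float64(322.6), np.float64(203.2)) 401 [0.5063 0.213 ] 0.0454 105.85
white (np.float64(322.9), np.float64(229.3)) 336 [(np.float64(0.0339), np.float64(106.07)), (np.float64(0.0422), np.float64(105.72))]
white (np.float64(323.0), np.float64(304.4)) 447 [(np.float64(0.0019), np.float64(-100.35)), (np.float64(0.0138), np.float64(107.82))]
```

Pointer and red now line up (322.9 vs 322.6 px). I'll release and lift.

```bash
python3 -m creep '[{"jaw":0.8,"translation":[0,0,0],"rotation":[0,0,0]},{"jaw":0.6,"translation":[0,0,0],"rotation":[0,0,0]},{"jaw":0.6,"translation":[0,0,0],"rotation":[0,0,0]},{"jaw":0.6,"translation":[0,0,-0.1],"rotation":[0,0,0]},{"jaw":0.6,"translation":[0,0,-0.25],"rotation":[0,0,0]}]';  python3 -m creep '[{"jaw":0.6,"translation":[0,0,-0.1],"rotation":[0,0,0]},{"jaw":0.6,"translation":[0,0,-0.1],"rotation":[0,0,0]},{"jaw":0.8,"translation":[0,0,-0.1],"rotation":[0,0,0]},{"jaw":1,"translation":[0,0,-0.1],"rotation":[0,0,0]},{"jaw":1,"translation":[0,0,-0.1],"rotation":[0,0,0]}]';python3 - <<'E'
from ptr import *
from workcell import env
d=env.get_image('wrist');np.savez('wrist4.npz',**d);c=head(d,roi=(220,180,430,400),c=(.5187,.1693));ptr(d,wplane,(300,190,350,300),(310,205,335,345),c)
cv2.imwrite('pics/w4.png',d['pixels'][...,::-1])
E
python3 plan.py
```

```text
time: 6.9
ee_pos: [0.5175, 0.1689, 0.1258]
tool_rot: [-1.918, -2.481, 0.005]
ft_force: [1.3, -0.1, -0.6]
finger_gap: 0.0353
time: 7.4
ee_pos: [0.5172, 0.1687, 0.1545]
tool_rot: [-1.917, -2.48, 0.007]
ft_force: [-0.4, 0.0, 0.3]
finger_gap: 0.0135
axis [0.5181 0.1706] 486
blue (np.float64(264.9), np.float64(260.6)) 168 [0.4786 0.141 ] r 0.0493 brg -143.1
white (np.float64(326.5), np.float64(190.1)) 75 [0.5092 0.2026] r 0.0332 brg 105.5
white (np.float64(413.9), np.float64(181.7)) 36 [0.5669 0.2247] r 0.0729 brg 47.9
white (np.float64(270.7), np.float64(184.2)) 26 [0.4705 0.1971] r 0.0544 brg 150.9
white (np.float64(406.2), np.float64(203.1)) 133 [0.5661 0.2085] r 0.0612 brg 38.3
white (np.float64(261.2), np.float64(201.1)) 18 [0.4666 0.1837] r 0.0531 brg 165.8
white (np.float64(247.1), np.float64(211.2)) 26 [0.4582 0.174 ] r 0.06 brg 176.7
white (np.float64(255.5), np.float64(209.0)) 8 [0.4638 0.1771] r 0.0546 brg 173.2
white (np.float64(326.5), np.float64(231.0)) 76 [0.5167 0.1742] r 0.0038 brg 111.0
white (np.float64(252.8), np.float64(219.3)) 27 [0.4635 0.1692] r 0.0546 brg -178.5
w
[... 393 characters left out ...]
16] r 0.0511 brg 1.1
white (np.float64(267.1), np.float64(269.7)) 15 [0.4816 0.1342] r 0.0515 brg -135.0
white (np.float64(250.7), np.float64(276.6)) 43 [0.4706 0.1254] r 0.0656 brg -136.4
white (np.float64(311.8), np.float64(335.9)) 40 [0.5275 0.0876] r 0.0835 brg -83.5
t 7.45 tcp [0.5173 0.1687 0.1547] yaw 14.59 F [-1.   0.2  0.5] T [-0.   -0.14 -0.03] gap 0.0095 q [ 0.1   0.44  1.55  0.    1.16 -0.16]Traceback (most recent call last):
  File "<stdin>", line 3, in <module>
  File "ptr.py", line 4, in ptr
    (p,a)=max(blobs(d,m['red'],roi_r)[0],key=lambda t:t[1]);r=f(d,p,.046)[:2];q=r-c
          ~~~^^^^^^^^^^^^^^^^^^^^^^^^^^^^^^^^^^^^^^^^^^^^^^
ValueError: max() iterable argument is empty
```

```bash
python3 - <<'E'
from ptr import *
d=dict(np.load('wrist4.npz'));p=d['pixels'];cv2.imwrite('pics/w4.png',cv2.resize(p[130:330,200:467,::-1],(800,600)))
E
python3 plan.py .447,.194,.14,-19
```

```text
t 7.45 tcp [0.5173 0.1687 0.1547] yaw 14.59 F [-1.   0.2  0.5] T [-0.   -0.14 -0.03] gap 0.0095 q [ 0.1   0.44  1.55  0.    1.16 -0.16]
[0.14, -0.205, 0.051] [-0.0026, -0.0001, 0.1866]
```

View pics/w4.png

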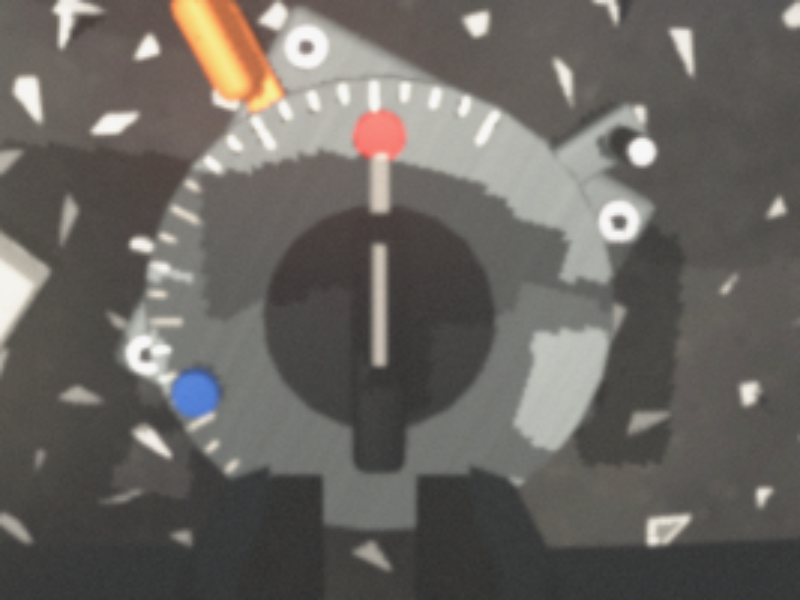

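The pointer is dead on the red marker (both at x≈380 in the crop). The lever is at (228,55) and the stop post at (635,148). Next I'll move behind the lever.

```bash
python3 -m creep '[{"jaw":1,"translation":[0.035,-0.05,0.01],"rotation":[0,0,0.045]},{"jaw":1,"translation":[0.07,-0.1,0.02],"rotation":[0,0,0.09]},{"jaw":1,"translation":[0.105,-0.15,0.03],"rotation":[0,0,0.14]},{"jaw":1,"translation":[0.14,-0.205,0.05],"rotation":[-0.0026,0,0.187]},{"jaw":1,"translation":[0.14,-0.205,0.05],"rotation":[-0.0026,0,0.187]}]';python3 plan.py .447,.194,.05,-19
```

```text
time: 7.95
ee_pos: [0.445, 0.1944, 0.1393]
tool_rot: [-2.558, -1.821, 0.004]
ft_force: [0.1, -1.0, 1.5]
finger_gap: 0.0004
t 7.95 tcp [0.445  0.1944 0.1393] yaw -19.12 F [ 0.1 -1.   1.5] T [-0.06 -0.11  0.09] gap 0.0004 q [0.17 0.34 1.75 0.   1.06 0.5 ]
[0.001, 0.007, 0.298] [-0.0009, 0.0003, -0.0006]
```

```bash
python3 -m creep '[{"jaw":1,"translation":[0,0.007,0.08],"rotation":[0,0,0]},{"jaw":1,"translation":[0,0.007,0.16],"rotation":[0,0,0]},{"jaw":1,"translation":[0,0.007,0.23],"rotation":[0,0,0]},{"jaw":1,"translation":[0,0.007,0.298],"rotation":[0,0,0]},{"jaw":1,"translation":[0,0.007,0.298],"rotation":[0,0,0]}]' 20; cat > arc.sh <<'E'
# arc.sh phi1 phi2 ... : waypoints at r=76 mm round the axis, tool y = phi-180
python3 plan.py $(python3 -c "
import sys,math
for p in map(float,sys.argv[1:]):
    a=math.radians(p);print(f'{.5187+.076*math.cos(a):.4f},{.1693+.076*math.sin(a):.4f},.050,{p-180:.1f}')" $*)
E
bash arc.sh 155 149 143 137 131
```

```text
time: 8.45
ee_pos: [0.4462, 0.1931, 0.0479]
tool_rot: [-2.554, -1.823, 0.01]
ft_force: [-1.0, -0.9, 0.2]
finger_gap: 0.0003
t 8.45 tcp [0.4462 0.1931 0.0479] yaw -18.95 F [-1.  -0.9  0.2] T [-0.05 -0.06  0.03] gap 0.0003 q [0.17 0.48 1.82 0.   0.85 0.5 ]
[0.03, 0.002, -0.007] [-0.0021, 0.0011, 0.0336]
[0.056, 0.007, -0.007] [-0.002, 0.0012, 0.0669]
[0.082, 0.014, -0.007] [-0.0019, 0.0013, 0.1003]
[0.106, 0.023, -0.008] [-0.0019, 0.0014, 0.1336]
[0.13, 0.035, -0.008] [-0.0018, 0.0015, 0.1669]
```

```bash
python3 -m creep '[{"jaw":1,"translation":[0.03,0.002,-0.007],"rotation":[-0.002,0.001,0.0336]},{"jaw":1,"translation":[0.056,0.007,-0.007],"rotation":[-0.002,0.001,0.067]},{"jaw":1,"translation":[0.082,0.014,-0.007],"rotation":[-0.002,0.001,0.1]},{"jaw":1,"translation":[0.106,0.023,-0.008],"rotation":[-0.002,0.001,0.1336]},{"jaw":1,"translation":[0.13,0.035,-0.008],"rotation":[-0.002,0.0015,0.167]}]'; bash arc.sh 125 119 113 107 101
```

```text
time: 8.95
ee_pos: [0.4696, 0.2265, 0.0509]
tool_rot: [2.943, 1.097, 0.0]
ft_force: [-0.7, -4.2, -1.1]
finger_gap: 0.0004
t 8.95 tcp [0.4696 0.2265 0.0509] yaw -49.11 F [-0.7 -4.2 -1.1] T [-0.59  0.05 -0.09] gap 0.0004 q [ 0.22  0.53  1.72 -0.    0.89  1.08]
[0.025, -0.001, 0.003] [0.0004, 0.0001, 0.0327]
[0.051, 0.003, 0.003] [0.0004, 0.0001, 0.066]
[0.077, 0.01, 0.003] [0.0004, 0.0, 0.0994]
[0.102, 0.02, 0.003] [0.0004, 0.0, 0.1327]
[0.125, 0.032, 0.003] [0.0004, 0.0, 0.166]
```

Contact at about 4 N; the lever is moving. I'll carry on along the arc.

```bash
python3 -m creep '[{"jaw":1,"translation":[0.025,0,0.003],"rotation":[0,0,0.033]},{"jaw":1,"translation":[0.051,0.003,0.003],"rotation":[0,0,0.066]},{"jaw":1,"translation":[0.077,0.01,0.003],"rotation":[0,0,0.0994]},{"jaw":1,"translation":[0.102,0.02,0.003],"rotation":[0,0,0.1327]},{"jaw":1,"translation":[0.125,0.032,0.003],"rotation":[0,0,0.166]}]'; bash arc.sh 95 89 83 78 74
```

```text
time: 9.45
ee_pos: [0.5048, 0.2436, 0.0508]
tool_rot: [3.126, 0.298, -0.0]
ft_force: [-2.7, -2.2, 0.2]
finger_gap: 0.0008
t 9.45 tcp [0.5048 0.2436 0.0508] yaw -79.09 F [-2.7 -2.2  0.2] T [-0.37  0.39 -0.07] gap 0.0008 q [ 0.24  0.6   1.59 -0.    0.95  1.62]
[0.025, -0.0, 0.003] [0.0005, 0.0001, 0.0328]
[0.051, 0.004, 0.003] [0.0005, 0.0001, 0.0661]
[0.077, 0.011, 0.003] [0.0005, 0.0, 0.0995]
[0.097, 0.019, 0.003] [0.0005, 0.0, 0.1273]
[0.113, 0.026, 0.003] [0.0005, -0.0, 0.1495]
```

```bash
python3 -m creep '[{"jaw":1,"translation":[0.025,0,0.003],"rotation":[0,0,0.033]},{"jaw":1,"translation":[0.051,0.004,0.003],"rotation":[0,0,0.066]},{"jaw":1,"translation":[0.077,0.011,0.003],"rotation":[0,0,0.0995]},{"jaw":1,"translation":[0.097,0.019,0.003],"rotation":[0,0,0.1273]},{"jaw":1,"translation":[0.113,0.026,0.003],"rotation":[0,0,0.1495]}]'; bash arc.sh 72 70 68 66 64
```

```text
time: 9.95
ee_pos: [0.5401, 0.242, 0.0507]
tool_rot: [3.109, -0.439, -0.001]
ft_force: [-3.4, -1.4, 1.1]
finger_gap: 0.0006
t 9.95 tcp [0.5401 0.242  0.0507] yaw -106.07 F [-3.4 -1.4  1.1] T [-0.16  0.53 -0.08] gap 0.0006 q [ 0.22  0.66  1.49 -0.    0.99  2.08]
[0.007, -0.001, 0.002] [0.0006, 0.0001, 0.0107]
[0.016, -0.0, 0.002] [0.0006, 0.0001, 0.0219]
[0.025, 0.0, 0.002] [0.0006, 0.0001, 0.033]
[0.033, 0.002, 0.002] [0.0006, 0.0001, 0.0441]
[0.042, 0.003, 0.002] [0.0006, 0.0001, 0.0552]
```

```bash
python3 -m creep '[{"jaw":1,"translation":[0.007,0,0.002],"rotation":[0,0,0.0107]},{"jaw":1,"translation":[0.016,0,0.002],"rotation":[0,0,0.022]},{"jaw":1,"translation":[0.02,0,0.002],"rotation":[0,0,0.027]},{"jaw":1,"translation":[0.025,0,0.002],"rotation":[0,0,0.033]},{"jaw":1,"translation":[0.03,0.001,0.002],"rotation":[0,0,0.039]}]'; bash arc.sh 66 65 64 63 62
```

```text
time: 10.45
ee_pos: [0.5469, 0.2399, 0.0506]
tool_rot: [3.076, -0.627, -0.009]
ft_force: [-15.2, 6.1, 7.2]
finger_gap: 0.0005
t 10.45 tcp [0.5469 0.2399 0.0506] yaw -113.04 F [-15.2   6.1   7.2] T [ 0.86  2.39 -0.19] gap 0.0005 q [0.22 0.67 1.47 0.   1.01 2.19]
[0.01, 0.0, 0.002] [0.001, 0.0016, 0.0053]
[0.014, 0.0, 0.002] [0.001, 0.0016, 0.0109]
[0.019, 0.001, 0.002] [0.0011, 0.0016, 0.0165]
[0.023, 0.001, 0.002] [0.0011, 0.0016, 0.022]
[0.028, 0.001, 0.002] [0.0011, 0.0016, 0.0276]
```

Force jumped to 17 N, so it's at the rubber stop. I'll press a little more and see whether it still advances.

```bash
python3 -m creep '[{"jaw":1,"translation":[0.006,0,0.002],"rotation":[0,0,0]},{"jaw":1,"translation":[0.011,0,0.002],"rotation":[0,0,0]},{"jaw":1,"translation":[0.013,0,0.002],"rotation":[0,0,0]},{"jaw":1,"translation":[0.013,0,0.002],"rotation":[0,0,0]},{"jaw":1,"translation":[0.013,0,0.002],"rotation":[0,0,0]}]'; bash arc.sh 66
python3 - <<'E'
from h import *
from workcell import env
d=env.get_image('wrist');np.savez('wrist5.npz',**d);cv2.imwrite('pics/w5.png',d['pixels'][100:,100:540,::-1])
E
```

```text
time: 10.95
ee_pos: [0.5471, 0.24, 0.0505]
tool_rot: [3.076, -0.623, -0.023]
ft_force: [-21.7, 6.1, 12.0]
finger_gap: 0.0006
t 10.95 tcp [0.5471 0.24   0.0505] yaw -112.91 F [-21.7   6.1  12. ] T [ 0.91  3.28 -0.3 ] gap 0.0006 q [0.22 0.68 1.46 0.   1.02 2.18]
[0.009, 0.001, 0.001] [0.0018, 0.0043, 0.0061]
```

View pics/w5.png

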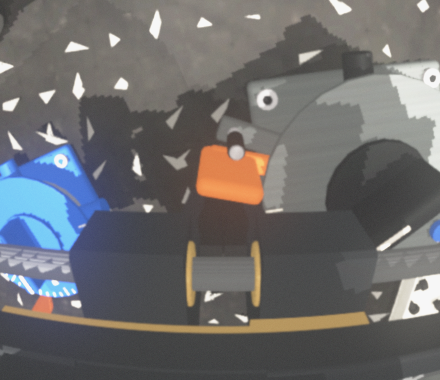

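The lever (230,175) bears on the stop post (236,150), and an extra 5 N moved it only 0.2 mm, so it's tight. I'll back off and lift.

```bash
python3 -m creep '[{"jaw":1,"translation":[-0.02,0,0],"rotation":[0,0,0]},{"jaw":1,"translation":[-0.05,0,0],"rotation":[0,0,0]},{"jaw":1,"translation":[-0.05,0,-0.1],"rotation":[0,0,0]},{"jaw":1,"translation":[-0.05,0,-0.25],"rotation":[0,0,0]},{"jaw":1,"translation":[-0.05,0,-0.4],"rotation":[0,0,0]}]'; python3 plan.py .40,.16,.22,-75 .36,.10,.24,-75
```

```text
time: 11.5
ee_pos: [0.5349, 0.2457, 0.1724]
tool_rot: [3.077, -0.622, -0.022]
ft_force: [0.0, 0.0, 0.1]
finger_gap: 0.0006
t 11.5 tcp [0.5349 0.2457 0.1724] yaw -112.85 F [0.  0.  0.1] T [0.11 0.02 0.  ] gap 0.0006 q [0.23 0.51 1.38 0.   1.26 2.2 ]
[-0.305, 0.439, -0.152] [0.0003, 0.0046, -0.2103]
[-0.351, 0.675, -0.217] [0.0003, 0.0046, -0.2103]
```

```bash
python3 -m creep '[{"jaw":1,"translation":[-0.07,0.1,-0.1],"rotation":[0,0,-0.04]},{"jaw":1,"translation":[-0.14,0.2,-0.16],"rotation":[0,0,-0.08]},{"jaw":1,"translation":[-0.21,0.32,-0.2],"rotation":[0,0,-0.12]},{"jaw":1,"translation":[-0.28,0.44,-0.21],"rotation":[0,0,-0.16]},{"jaw":1,"translation":[-0.32,0.56,-0.22],"rotation":[0,0,-0.2]}]'; python3 plan.py .32,-.06,.25,-75
```

```text
time: 12.0
ee_pos: [0.3805, 0.1276, 0.2413]
tool_rot: [-3.118, -0.37, 0.019]
ft_force: [0.8, -0.2, 0.1]
finger_gap: 0.0004
t 12.0 tcp [0.3805 0.1276 0.2413] yaw -76.45 F [ 0.8 -0.2  0.1] T [-0.01 -0.03  0.01] gap 0.0004 q [0.03 0.04 1.82 0.   1.29 1.36]
[-0.343, 0.561, -0.027] [-0.0009, 0.0037, -0.0081]
```

```bash
python3 -m creep '[{"jaw":1,"translation":[-0.08,0.13,0],"rotation":[0,0,0]},{"jaw":1,"translation":[-0.16,0.26,0],"rotation":[0,0,0]},{"jaw":1,"translation":[-0.25,0.4,-0.01],"rotation":[0,0,0]},{"jaw":1,"translation":[-0.34,0.56,-0.02],"rotation":[0,0,0]},{"jaw":1,"translation":[-0.34,0.56,-0.02],"rotation":[0,0,0]}]'
python3 - <<'E'
from ptr import *
from workcell import env
print(env.read_state()['ee_pos'])
t=env.get_image('top');s=env.get_image('scene');c=head(t,plane,(270,190,400,310));ptr(t,plane,(285,235,315,265),(295,235,345,260),c)
print('vial',[(p,plane(t,p,.052)[:2]) for p,a in blobs(t,masks(t)['white'],(400,260,445,300),80)[0]])
for p,a in blobs(t,masks(t)['orange'],(260,190,345,300))[0]:
    q=plane(t,p,.07)[:2]-c;print('lever',p,a,np.hypot(*q),np.degrees(np.arctan2(q[1],q[0])))
cv2.imwrite('pics/c6.png',np.hstack([cv2.resize(t['pixels'][185:320,260:440,::-1],(400,300)),cv2.resize(s['pixels'][230:350,260:420,::-1],(400,300))]))
E
```

```text
time: 12.5
ee_pos: [0.3199, -0.064, 0.2488]
tool_rot: [3.12, 0.359, -0.016]
ft_force: [0.6, 1.0, 1.4]
finger_gap: 0.0001
[ 0.31988333 -0.06396863  0.24882306]
axis [0.5192 0.1686] 281
red (np.float64(301.7), np.float64(250.6)) 25 [0.5067 0.2121] r 0.0452 brg 106.1
blue (np.float64(351.2), np.float64(269.9)) 20 [0.4795 0.1396] r 0.0492 brg -143.8
white (np.float64(309.0), np.float64(209.4)) 20 [0.5687 0.2029] r 0.0602 brg 34.6
white (np.float64(294.1), np.float64(209.9)) 8 [0.5677 0.2249] r 0.0743 brg 49.2
white (np.float64(369.0), np.float64(225.8)) 36 [0.5453 0.1142] r 0.0604 brg -64.4
white (np.float64(386.2), np.float64(236.9)) 9 [0.5291 0.089 ] r 0.0803 brg -82.9
white (np.float64(323.0), np.float64(241.3)) 42 [0.5211 0.1812] r 0.0127 brg 81.5
white (np.float64(308.8), np.float64(248.4)) 38 [0.5102 0.2018] r 0.0343 brg 105.2
white (np.float64(293.4), np.float64(268.9)) 43 [0.4796 0.2235] r 0.0676 brg 125.8
white (np.float64(356.2), np.float64(268.9)) 8 [0.4811 0.1323] r 0.0526 brg -136.3
white (np.float64(305.6), np.float64(282.2)) 16 [0.4605 0.2053] r 0.0692 brg 148.1
white (np.float64(353.7), np.float64(285.0)) 43 [0.4576 0.1357] r 0.0698 brg -151.8
white (np.float64(315.0), np.float64(301.5)) 10 [0.4328 0.191 ] r 0.0892 brg 165.5
orange (np.float64(290.6), np.float64(216.8)) 90 [0.5515 0.2279] r 0.0675 brg 61.4
red (np.float64(301.7), np.float64(250.6)) 25 [0.5067 0.2121] 0.0452 106.08
white (np.float64(307.7), np.float64(246.3)) 515 [(np.float64(0.0353), np.float64(99.48)), (np.float64(0.0353), np.float64(108.79))]
vial [((np.float64(421.4), np.float64(279.6)), array([0.46636789, 0.03933845]))]
lever (np.float64(290.6), np.float64(216.8)) 90 0.06746389274619956 61.3906130503479
```

View pics/c6.png

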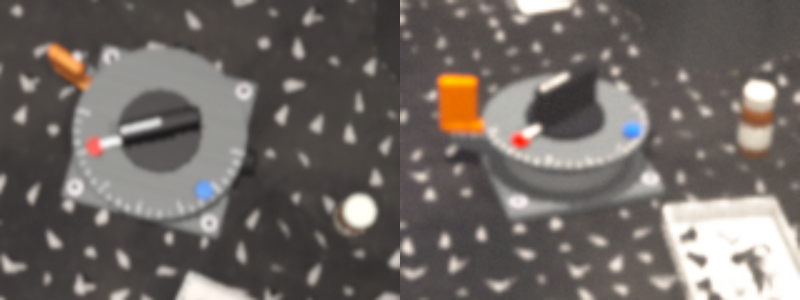

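Final look: the pointer (110,143) meets the red marker (93,147) in the top crop, and the scene crop agrees. The vial hasn't moved (421.4,279.6 vs 421.4,279.5 px). The lever bearing of 61° is biased by its visible lower side, so I'll check it with depth on the blade's top only.

Run:
```python
from h import *
from workcell import env
def lev(d,n):
    K=d['intrinsics'];T=d['extrinsics'];v,u=np.nonzero(masks(d)['orange']);z=d['z_map'][v,u]
    P=np.c_[(u-K[0,2])/K[0,0]*z,-(v-K[1,2])/K[1,1]*z,-z]@T[:3,:3].T+T[:3,3]
    q=P[:,:2]-[.519,.169];r=np.hypot(*q.T);b=np.degrees(np.arctan2(q[:,1],q[:,0]))
    for lo,hi in((.03,.05),(.05,.063),(.063,.075)):
        m=(r<.1)&(r>.055)&(P[:,2]>lo)&(P[:,2]<hi);print(n,lo,m.sum(),'r',np.median(r[m]).round(4),'brg med',np.median(b[m]).round(1),np.percentile(b[m],[10,90]).round(1))
for n in('top','scene'):
    lev(dict(np.load(n+'0.npz')),n+' before');lev(env.get_image(n),n+' now')
```

```text
top before 0.03 32 r 0.0745 brg med 136.0 [135.5 136.6]
top before 0.05 19 r 0.0742 brg med 136.1 [135.5 136.5]
top before 0.063 25 r 0.0797 brg med 135.5 [132.3 136.2]
top now 0.03 36 r 0.0672 brg med 59.4 [57.  59.9]
top now 0.05 26 r 0.0703 brg med 59.3 [57.8 59.7]
top now 0.063 35 r 0.0739 brg med 58.6 [54.1 59.5]
scene before 0.03 82 r 0.0836 brg med 134.2 [131. 135.]
scene before 0.05 55 r 0.0873 brg med 133.9 [130.6 134.7]
scene before 0.063 49 r 0.0809 brg med 132.8 [130.1 134.4]
scene now 0.03 142 r 0.0753 brg med 59.1 [57.9 60.4]
scene now 0.05 88 r 0.075 brg med 59.1 [57.7 60.4]
scene now 0.063 33 r 0.0748 brg med 58.7 [58.  60.8]
```

The face seen is the blade's rear side, 4 mm (3°) off its centreline. That puts the lever centre at about 56°, which is 80° (1.4 rad) from its 136° start, so it's at the stop.

```bash
python3 -c "
from workcell import env
print(env.sign_off(), env.read_state()['time'])"
```

```text
the job is handed in; nothing more can be done
the job is handed in; nothing more can be done
```

The dial now points at the red marker and the orange lock lever is at its stop. The job is handed in at about 13 s of robot time.

I pinched the dial bar, turned the pointer about 62° clockwise and released it. Then I pushed the lever about 80° clockwise with the closed fingers.

**Last checks**
- **Pointer:** with the dial still gripped, the wrist view had the pointer and red marker within 0.3 px of each other. After locking, the top view read 105.2° for the pointer and 106.1° for the marker, which is within measuring noise.
- **Lock:** force rose to about 25 N while the lever moved only 0.2 mm. Depth readings put its centre at about 56°, which is the full 1.4 rad from loose.
- **Vial:** it is standing and unmoved, within 0.1 px of where it started.
- **Robot:** it was parked clear and touching nothing. The highest wrist force I read was about 25 N.

**Checks that failed or disagreed**
- The first attempt to fit the flange failed, so I found the axis from the flange's edge in the pictures instead.
- A simple colour-blob reading put the locked lever at 61°. I put that down to the blade's lower side showing in the picture, and depth resolved it.
- The first pinch was 8 mm too high and 4 mm off along the bar, so I opened and gripped again before turning.

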